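# Switch on the pastry warmer

## Robot

A 6-joint arm with a two-finger parallel gripper is mounted at the origin on the work surface. World frame = base frame: x ahead of the robot, y to its left, z up, the work surface at z = 0. Lengths are in m, angles in rad, forces in N, time in s.
With the tool pointing down it reaches from about 0.25 to 0.775 m from the base axis. Payload 4 kg.
Tool frame: the origin (TCP) lies at the very end of the fingers, on their centre line; the grasp point (between the pads) lies 19 mm behind it (robot.hold_point_z is the distance from the TCP to the grasp point, in m); z points along the fingers, y is the line along which they close (so a half turn about z gives the same grasp; the last joint's range is limited). The gripper opens to 94 mm and grips with 3 to 60 N. Pads are 16 mm wide; open, the fingers measure 119 mm over their backs; the gripper's body (75 mm by 177 mm) begins 78 mm behind the grasp point.
Start: joints at [-1.438, 0.087, 1.371, -0, 1.684, -0.103], TCP at [0.128, -0.535, 0.206] pointing down, gripper open.
Joint ranges: [-3.1, 3.1], [-0.76, 2.03], [0.27, 2.55], [-1.08, 4.22], [0.17, 2.65], [-2.57, 2.57]. Speed limits (rad/s): [2.79, 2.79, 3.14, 3.14, 3.14, 3.14].

## Interface

Orientations are given as [roll, pitch, yaw] about the fixed x, y, z axes, in that order (R = Rz(yaw) Ry(pitch) Rx(roll)).
In Python, from bench import robot gives the robot as it stands.
- The arm moves only by the tool carry_out, never from a script. Its argument "steps" is a list of rows, each a list of 3 entries, a list of its own where there are three numbers: the shift along the tool's x, y, z in m, then the turn about the tool's z in units of 10 degrees (1.0 is 10 degrees), then the closure, from -1 (fully open) to 1 (shut). In form: [[[tx, ty, tz], roll, jaw], ...]. A call has 1 to 10 rows; each row is the pose to reach, as a shift and turn from the pose commanded when the call began, along the tool's axes at that moment; what a row does not reach only later rows make up. A row lasts 1/8 s, in which the tool goes at most 62.5 mm and 10.7 degrees, less where a joint would pass 70% of its speed; a pose out of reach is approached as far as the arm can. A call with a gripper value outside its range is refused whole. The fingers move at their own pace and stop on an object; the grip force is fixed at half the most. Time passes only in rows, so rows that repeat a pose let the fingers close. It gives the time, the measured TCP pose, the force, the opening and the grip force at its end, in the units of the state.
- robot.get_obs(): the state, without advancing time (a new reading comes with each control period).
- robot.snapshot(name): name is "side" or "top"; returns a dict with "image" (400x640x3 uint8, red, green, blue), "z_map" (400x640 float32, m along the optical axis (not along the pixel's ray), 0 where there is no reading), "mtx" (3x3 intrinsics, pixels), "R" (3x3) and "t" (3): a world point X has camera coordinates R X + t. Camera axes: x right, y down, z forward; pixel columns grow to the right and rows downward; lengths in m; the calibration is good to about 2 mm. A picture is of the moment at which its call begins.
- robot.close_job(): hands the job in; it is judged then, once.
The state is a dict: "time": time; "joint_positions": joint angles; "qvel": joint speeds; "joint_torque": joint torques, N m; "tool_pos": TCP position; "ee_rot": TCP orientation; "wrist_force": force on the tool from outside, world axes, zero at the start; "wrist_torque": the same for the moment, N m; "width": finger opening in m; "finger_force": force on a finger pad.
Only numpy, scipy, OpenCV 4.12 (cv2) and the standard library are available. Lean on these libraries where they do the work, as an engineer would, in place of code of your own. Each camera call takes 0.05 s, during which the arm holds its last target. There are 200 camera calls.

## Task

Switch on the pastry warmer with its wireless push switches on the counter: with a fingertip, gently press down first the round key (mains), then the square key (fan), then the long bar-shaped key (heat), each all the way so that it stays down. Leave the cross-shaped key alone, and do not pick up, tip or shove any switch or anything else on the counter.

Things in the scene. Friction and masses are not known exactly. Their poses are not given: they have to be found in the camera images.
- round_switch: loose wireless push switch whose key is a round disc, 42 mm across: black square box 70 x 70 x 24 mm, 0.35 kg, on rubber feet, standing on the counter. Origin: centre of its underside; z up.
- round_top (a point): centre of the top face of the bare metal key (a round disc, 42 mm across) of that switch; it moves with the key. Up (off) it is 48 mm above the counter, 24 mm above its box; fully down (on) 36 mm above the counter, once let go. The key has a rubber cushion under it: it gives up to 8 mm more, about 1.5 N per mm, and springs back when let go.
- round_key (a joint): how far the plunger under that key has been pushed down (not counting the cushion), m: 0 up (off), 0.012 at the bottom stop; on from 0.008. Slides straight down with about 3 N (so the cushion gives 2 mm first), no spring: it stays where it is left.
- square_switch: loose wireless push switch whose key is a 40 x 40 mm square: black square box 70 x 70 x 24 mm, 0.35 kg, on rubber feet, standing on the counter. Origin: centre of its underside; z up.
- square_top (a point): centre of the top face of the bare metal key (a 40 x 40 mm square) of that switch; it moves with the key. Up (off) it is 48 mm above the counter, 24 mm above its box; fully down (on) 36 mm above the counter, once let go. The key has a rubber cushion under it: it gives up to 8 mm more, about 1.5 N per mm, and springs back when let go.
- square_key (a joint): how far the plunger under that key has been pushed down (not counting the cushion), m: 0 up (off), 0.012 at the bottom stop; on from 0.008. Slides straight down with about 3 N (so the cushion gives 2 mm first), no spring: it stays where it is left.
- bar_switch: loose wireless push switch whose key is a long narrow bar, 62 x 22 mm: black square box 70 x 70 x 24 mm, 0.35 kg, on rubber feet, standing on the counter. Origin: centre of its underside; z up, x along the bar.
- bar_top (a point): centre of the top face of the bare metal key (a long narrow bar, 62 x 22 mm) of that switch; it moves with the key. Up (off) it is 48 mm above the counter, 24 mm above its box; fully down (on) 36 mm above the counter, once let go. The key has a rubber cushion under it: it gives up to 8 mm more, about 1.5 N per mm, and springs back when let go.
- bar_key (a joint): how far the plunger under that key has been pushed down (not counting the cushion), m: 0 up (off), 0.012 at the bottom stop; on from 0.008. Slides straight down with about 3 N (so the cushion gives 2 mm first), no spring: it stays where it is left.
- cross_switch: loose wireless push switch whose key is a plus-shaped cross, 58 x 58 mm with arms 16 mm wide: black square box 70 x 70 x 24 mm, 0.35 kg, on rubber feet, standing on the counter. Origin: centre of its underside; z up.
- cross_top (a point): centre of the top face of the bare metal key (a plus-shaped cross, 58 x 58 mm with arms 16 mm wide) of that switch; it moves with the key. Up (off) it is 48 mm above the counter, 24 mm above its box; fully down (on) 36 mm above the counter, once let go. The key has a rubber cushion under it: it gives up to 8 mm more, about 1.5 N per mm, and springs back when let go.
- cross_key (a joint): how far the plunger under that key has been pushed down (not counting the cushion), m: 0 up (off), 0.012 at the bottom stop; on from 0.008. Slides straight down with about 3 N (so the cushion gives 2 mm first), no spring: it stays where it is left (to be left up).
- cup: white espresso cup, 68 mm across, 60 mm high; loose, a bystander. Origin: centre of its underside.
- shaker: plain steel shaker, 50 mm across, 90 mm high; loose, a bystander. Origin: centre of its underside.
- jar: glass jar with dark lid, 70 mm across, 85 mm high; loose, a bystander. Origin: centre of its underside.
- jug: steel milk jug with a handle at its +y side, 76 mm across (about 110 with the handle), 85 mm high; loose, a bystander. Origin: centre of its underside.
- bowl: white sugar bowl, 90 mm across, 45 mm high; loose, a bystander. Origin: centre of its underside.
- vase: small green glass vase, 64 mm across, with one pink tulip, 216 mm high in all; loose, a bystander. Origin: centre of its underside.
Not all that is in view belongs to the job. Leave any green look-alike of the round_switch alone.

How it is judged:
On the way, in this order (a step that is already met when the one before it is completed fails the run):
1. the round key is down (on) (value of joint round_key above 0.008 m), for 0.2 s.
2. the square key is down (on) (value of joint square_key above 0.008 m), for 0.2 s.
3. the bar key is down (on) (value of joint bar_key above 0.008 m), for 0.2 s.
At the end, for the whole second after the job is handed in: The round, square and bar keys are each at least 8 mm down and the cross key less than 3 mm; all four switches stand flat and still within 25 mm of where they began, and every bystander within 25 mm of where it began (value of joint each of round_key, square_key, bar_key above 0.008 m and value of joint cross_key below 0.003 m and distance of each of round_switch, square_switch, bar_switch, cross_switch, cup, shaker, jar, jug, bowl, vase from where it was at the start of the episode below 0.025 m and angle between each of round_switch, square_switch, bar_switch, cross_switch's own z axis and vertical below 0.1 rad and linear speed of each of round_switch, square_switch, bar_switch, cross_switch below 0.02 m/s); the robot touches nothing.
It fails at once if a key is pushed before its turn (square before round is on, bar before square is on) ((value of joint square_key above 0.004 m and value of joint round_key below 0.008 m) or (value of joint bar_key above 0.004 m and value of joint square_key below 0.008 m)).
It fails at once if the cross-shaped key is pushed down more than 3 mm (value of joint cross_key above 0.003 m).
It fails at once if a switch is pressed with more than 30 N (contact force between any of round_switch, square_switch, bar_switch, cross_switch and the arm above 30 N or contact force between any of round_switch, square_switch, bar_switch, cross_switch and the fingers above 30 N).
It fails at once if a switch is lifted more than 8 mm, tipped more than 0.25 rad, or shoved more than 25 mm (height (world z) of any of round_switch, square_switch, bar_switch, cross_switch above 0.008 m or angle between any of round_switch, square_switch, bar_switch, cross_switch's own z axis and vertical above 0.25 rad or distance of any of round_switch, square_switch, bar_switch, cross_switch from where it was at the start of the episode above 0.025 m).
It fails at once if a bystander is moved more than 25 mm or tipped (distance of any of cup, shaker, jar, jug, bowl, vase from where it was at the start of the episode above 0.025 m or angle between any of cup, shaker, jar, jug, bowl, vase's own z axis and vertical above 0.3 rad).
It also fails if it takes over 45 s, if anything falls off the work surface, if the arm or the gripper's body presses on something with over 40 N, if the wrist force passes 120 N, or if a joint passes its speed limit or range.

## Working session

There is one attempt and no reset: what is moved stays moved. The work goes in short steps, Python scripts to look and compute and a tool call to move; the robot and the scene stay as the last step left them, time stands still between calls to the robot, and variables do not carry over. Pictures are saved under pics/ and viewed, at most 10 in all, crops included, and the job is handed in when it is done.

Besides the shell and the picture viewer there is one more tool, called by a JSON object that holds its "name" and its "arguments". carry_out: Moves the arm, as the interface text tells. Its arguments: {"type":"object","properties":{"steps":{"type":"array","items":{"type":"array"}}},"required":["steps"]}

```bash
mkdir -p pics; python3 - <<'E'
from bench import robot
import cv2,numpy as np
for n in("top","side"):
    s=robot.snapshot(n); cv2.imwrite(f"pics/{n}0.png",s["image"][:,:,::-1]); np.savez(f"{n}0.npz",**s)
    print(n,s["mtx"].round(1).tolist(),(-s["R"].T@s["t"]).round(3),s["R"].round(2).tolist())
o=robot.get_obs();print(o["time"],o["tool_pos"],o["ee_rot"],o["wrist_force"],o["width"])
E
```

```text
top [[469.9, 0.0, 316.1], [0.0, 469.9, 198.8], [0.0, 0.0, 1.0]] [ 0.299 -0.008  1.022] [[0.02, -1.0, -0.0], [-0.97, -0.02, -0.24], [0.24, 0.01, -0.97]]
side [[466.3, 0.0, 322.5], [0.0, 466.3, 202.3], [0.0, 0.0, 1.0]] [ 0.356 -0.742  0.711] [[0.98, -0.18, 0.02], [-0.11, -0.65, -0.75], [0.15, 0.74, -0.66]]
0.1 [ 0.12841573 -0.53429206  0.20440601] [-3.13959459e+00 -1.97775390e-04  2.35810372e-01] [ 0.27859032 -0.20668361 -0.0452013 ] 0.0938315171064201
```

View pics/top0.png

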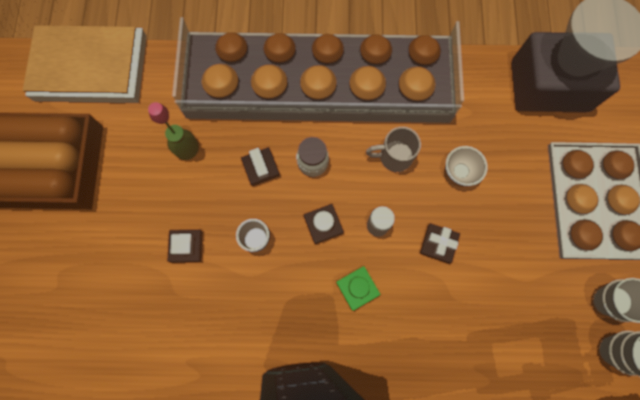

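View pics/side0.png

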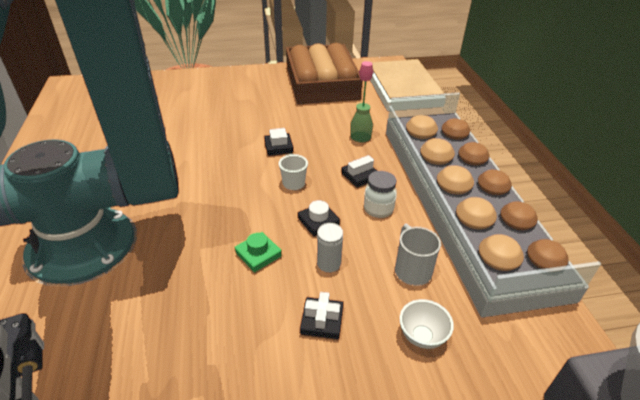

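The top view shows: round key (323,221), square (181,244), bar (260,162) and cross (443,241). The look-alikes are the green switch (359,288), the shaker lid (381,221), the cup (254,237) and the bowl (466,167). The side view agrees: round (319,210), square (278,136), bar (361,166), cross (322,310). By the description, the targets are the three pale keys on black boxes.

```bash
cat >h.py <<'E'
import numpy as np,cv2
def ray(s,uv,z):
    c=-s["R"].T@s["t"]; d=s["R"].T@np.linalg.inv(s["mtx"])@np.array([uv[0],uv[1],1.]); return c+d*(z-c[2])/d[2]
def zpt(s,u,v):
    Z=s["z_map"][int(round(v)),int(round(u))]; return s["R"].T@(np.linalg.inv(s["mtx"])@np.array([u,v,1.])*Z-s["t"])
def keys(s,seeds,z=0.048,verbose=True):
    hsv=cv2.cvtColor(s["image"],cv2.COLOR_RGB2HSV); m=((hsv[...,1]<70)&(hsv[...,2]>115)).astype(np.uint8)
    n,l,st,ce=cv2.connectedComponentsWithStats(m); out={}
    for k,(u,v) in seeds.items():
        i=l[v,u]; 
        if i==0: print(k,"none",hsv[v,u]);continue
        cn=max(cv2.findContours((l==i).astype(np.uint8),0,1)[0],key=cv2.contourArea)
        P=np.array([ray(s,p[0],z)[:2] for p in cn])*1000
        r=cv2.minAreaRect(P.astype(np.float32)); c=ce[i]
        print(k,"px",c.round(1),"xy",ray(s,c,z)[:2].round(4),"rect",np.round(r[0],1),np.round(r[1],1),round(r[2],1),"depthz",zpt(s,*c).round(3))
        out[k]=ray(s,c,z)
    return out
E
python3 - <<'E'
from h import *
t=dict(np.load("top0.npz"));s=dict(np.load("side0.npz"))
print("top");keys(t,dict(round=(323,221),square=(181,244),bar=(260,162),cross=(443,241)))
print("side");keys(s,dict(round=(319,209),square=(278,135),bar=(361,165),cross=(322,310)))
for n,u,v in(("vase",181,142),("tulip",158,113),("jar",312,148),("shaker",381,214),("cup",254,237),("jug",400,140)): print(n,zpt(t,u,v).round(3))
a=cv2.resize(t["image"][120:310,150:480],None,fx=2.4,fy=2.4,interpolation=2)
cv2.imwrite("pics/crop.png",a[:,:,::-1])
E
```

```text
top
round px [323.2 220.6] xy [ 0.4943 -0.0158] rect [494.6 -15.4] [40.9 42.3] 1.0 depthz [ 0.495 -0.016  0.046]
square px [180.4 243.3] xy [0.4408 0.2819] rect [441.6 282. ] [42.1 42.2] 1.0 depthz [0.441 0.282 0.047]
bar px [258.2 162.1] xy [0.6218 0.1277] rect [622.2 127.9] [63.9 24.1] 22.3 depthz [0.621 0.128 0.05 ]
cross px [443. 241.] xy [ 0.4552 -0.2665] rect [ 455.4 -266.9] [51.2 51.7] 26.4 depthz [ 0.455 -0.267  0.047]
side
round px [318.4 210.1] xy [ 0.4914 -0.0283] rect [491.9 -27.5] [62.6 44.5] 80.7 depthz [ 0.492 -0.026  0.046]
square px [278.1 135.9] xy [0.4389 0.2646] rect [439.7 264.8] [74.7 44.2] 89.7 depthz [0.439 0.267 0.046]
bar px [360.2 164.6] xy [0.6174 0.1132] rect [617.9 113.7] [80.7 44.9] 22.7 depthz [0.618 0.115 0.046]
cross px [321.8 309.1] xy [ 0.4535 -0.276 ] rect [ 454.1 -275.2] [59.8 62.2] 24.0 depthz [ 0.454 -0.275  0.047]
vase [0.654 0.291 0.079]
tulip [0.66  0.296 0.213]
jar [0.643 0.01  0.085]
shaker [ 0.501 -0.132  0.09 ]
cup [0.464 0.135 0.004]
jug [ 0.692 -0.189  0.013]
```

View pics/crop.png

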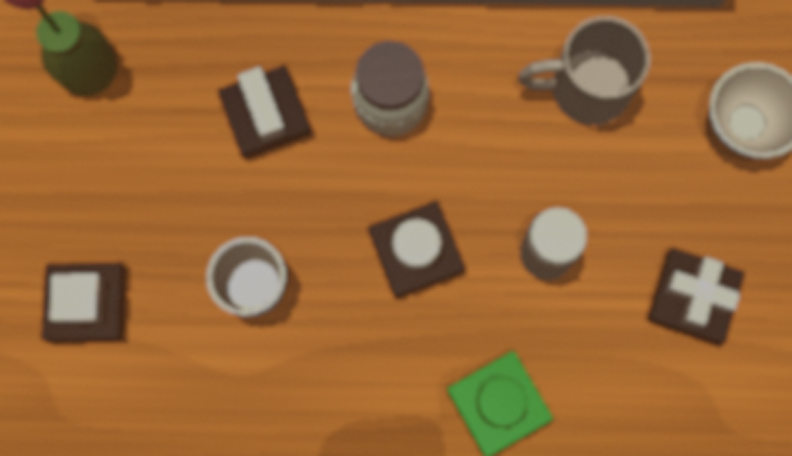

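The crop confirms the round key on the black box at crop (416,243), with the shaker lid to its right and the green look-alike below. The key sizes (42 mm disc, 42 mm square, 64 x 24 mm bar) and heights (46–50 mm) fit the description. I'll move above round at travel height with the jaw shut.

{"name": "carry_out", "arguments": {"steps": [[[0.477,-0.419,0],0,1],[[0.477,-0.419,0],0,1],[[0.477,-0.419,0],0,1],[[0.477,-0.419,0],0,1],[[0.477,-0.419,0],0,1],[[0.477,-0.419,0],0,1],[[0.477,-0.419,0],0,1],[[0.477,-0.419,0],0,1],[[0.477,-0.419,0],0,1],[[0.477,-0.419,0],0,1]]}}

```text
time: 1.35
tool_pos: [0.4894, -0.0221, 0.2051]
ee_rot: [3.141, 0.0, 0.236]
wrist_force: [1.0, -0.2, -0.0]
width: 0.0006
finger_force: 0.0
```

{"name": "carry_out", "arguments": {"steps": [[[0.006,-0.006,0.05],0,1],[[0.006,-0.006,0.1],0,1],[[0.006,-0.006,0.13],0,1],[[0.006,-0.006,0.13],0,1],[[0.006,-0.006,0.13],0,1]]}}

```text
time: 1.98
tool_pos: [0.494, -0.017, 0.0768]
ee_rot: [3.141, -0.002, 0.236]
wrist_force: [0.4, 0.6, -0.5]
width: 0.0009
finger_force: 0.0
```

```bash
python3 - <<'E'
from bench import robot
import cv2
o=robot.get_obs();print(o["tool_pos"],o["wrist_force"])
s=robot.snapshot("side");cv2.imwrite("pics/s1.png",cv2.resize(s["image"][120:290,200:420],None,fx=3,fy=3)[:,:,::-1])
E
```

```text
[ 0.4939667  -0.01700566  0.07676027] [ 0.35018687  0.59709429 -0.52458557]
```

View pics/s1.png

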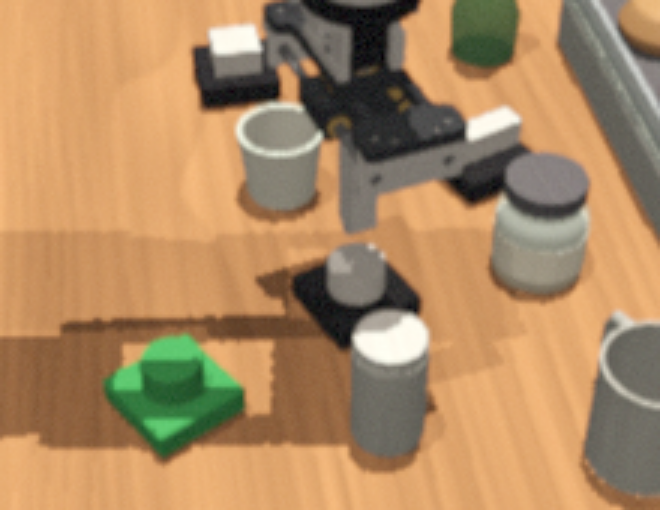

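The fingertip at crop (357,225) is right over the round key at (357,265). I'll press slowly to about z 0.032.

{"name": "carry_out", "arguments": {"steps": [[[0,0,0.015],0,1],[[0,0,0.023],0,1],[[0,0,0.028],0,1],[[0,0,0.032],0,1],[[0,0,0.036],0,1],[[0,0,0.04],0,1],[[0,0,0.043],0,1],[[0,0,0.045],0,1],[[0,0,0.045],0,1],[[0,0,0.045],0,1]]}}

```text
time: 3.28
tool_pos: [0.4931, -0.0168, 0.0313]
ee_rot: [3.141, 0.0, 0.236]
wrist_force: [-4.0, 0.1, 7.1]
width: 0.0007
finger_force: 3.6
```

7.1 N at z 0.0313 equals 4.7 mm of cushion past the bottom stop, so round is fully down. I'll lift straight up and cross to square.

{"name": "carry_out", "arguments": {"steps": [[[0,0,-0.02],0,1],[[0,0,-0.06],0,1],[[0,0,-0.1],0,1],[[0.004,-0.062,-0.1],0,1],[[0.008,-0.124,-0.1],0,1],[[0.012,-0.186,-0.1],0,1],[[0.016,-0.248,-0.1],0,1],[[0.019,-0.303,-0.1],0,1],[[0.019,-0.303,-0.08],0,1],[[0.019,-0.303,-0.045],0,1]]}}

```text
time: 4.53
tool_pos: [0.4423, 0.2843, 0.0761]
ee_rot: [-3.14, -0.006, 0.238]
wrist_force: [1.1, -1.2, -0.0]
width: 0.0007
finger_force: 0.0
```

```bash
python3 - <<'E'
from bench import robot
import cv2
from h import *
s=robot.snapshot("side");o=robot.get_obs();print(o["time"],o["tool_pos"],o["wrist_force"])
t=robot.snapshot("top");a=lambda i:cv2.resize(i,None,fx=2.4,fy=2.4)
cv2.imwrite("pics/s2.png",np.hstack([a(s["image"][80:300,220:380]),a(t["image"][80:300,130:300])])[:,:,::-1])
q=dict(np.load("top0.npz"))
print(zpt(t,323,221),zpt(t,323,223))
E
```

```text
4.575 [0.4383808  0.28188923 0.06954994] [-1.58245729 -1.10771658 -2.86158307]
[ 0.49590005 -0.01546987  0.03551124] [ 0.49187178 -0.01554413  0.0338549 ]
```

View pics/s2.png

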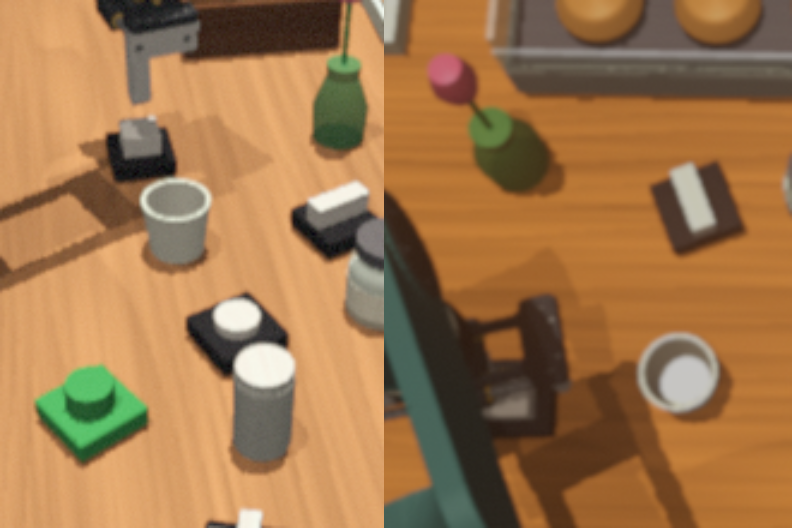

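In the side half of the picture, round is visibly down (its top reads 35.5 mm) and the fingertip at (140,95) is over the square key at (140,128). I'll press square.

{"name": "carry_out", "arguments": {"steps": [[[0,0,0.015],0,1],[[0,0,0.023],0,1],[[0,0,0.028],0,1],[[0,0,0.032],0,1],[[0,0,0.036],0,1],[[0,0,0.04],0,1],[[0,0,0.043],0,1],[[0,0,0.045],0,1],[[0,0,0.045],0,1],[[0,0,0.045],0,1]]}}

```text
time: 5.88
tool_pos: [0.4413, 0.2823, 0.0315]
ee_rot: [3.141, -0.001, 0.236]
wrist_force: [-2.0, -2.0, 6.5]
width: 0.0005
finger_force: 3.4
```

6.5 N at z 0.0315 means square is at its stop. I'll lift and go to bar.

{"name": "carry_out", "arguments": {"steps": [[[0,0,-0.02],0,1],[[0,0,-0.06],0,1],[[0,0,-0.1],0,1],[[0.03,0.041,-0.1],0,1],[[0.06,0.082,-0.1],0,1],[[0.09,0.123,-0.1],0,1],[[0.12,0.165,-0.1],0,1],[[0.14,0.192,-0.1],0,1],[[0.14,0.192,-0.08],0,1],[[0.14,0.192,-0.045],0,1]]}}

```text
time: 7.12
tool_pos: [0.6235, 0.128, 0.0756]
ee_rot: [-3.141, -0.004, 0.235]
wrist_force: [0.3, 0.1, -0.4]
width: 0.0006
finger_force: 0.0
```

```bash
python3 - <<'E'
from bench import robot
import cv2
from h import *
s=robot.snapshot("side");o=robot.get_obs();print(o["time"],o["tool_pos"],o["wrist_force"])
t=robot.snapshot("top");a=lambda i:cv2.resize(i,None,fx=2.4,fy=2.4)
cv2.imwrite("pics/s3.png",np.hstack([a(s["image"][80:300,260:420]),a(t["image"][80:300,160:330])])[:,:,::-1])
print(zpt(t,180,243))
E
```

```text
7.175 [0.61905061 0.12774872 0.06837714] [-1.94771132 -0.05528163 -4.01209947]
[0.44279415 0.28542442 0.03914455]
```

View pics/s3.png

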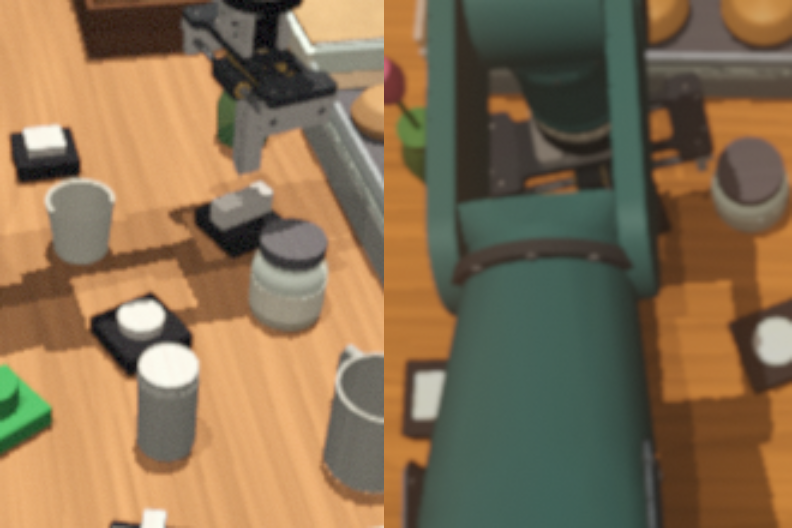

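The side half shows the fingertip at (247,165) over the bar's centre (242,200). In the top half, though, the gripper's wide axis points at the jar (750,185) and the vase. I'll check clearance against the first depth map and turn the tool if needed.

```bash
python3 - <<'E'
from bench import robot
from h import *
t=dict(np.load("top0.npz"));v,u=np.mgrid[0:400,0:640];Z=t["z_map"]
C=np.stack([(u-t["mtx"][0,2])/t["mtx"][0,0]*Z,(v-t["mtx"][1,2])/t["mtx"][1,1]*Z,Z],-1).reshape(-1,3)
P=(C-t["t"])@t["R"]; d=P[:,:2]-[.622,.128]; r=np.hypot(*d.T); a=np.degrees(np.arctan2(d[:,1],d[:,0]))
m=(P[:,2]>.055)&(r<.16)&(r>.03)
for k in range(-180,180,15):
    q=m&(a>=k)&(a<k+15)
    if q.sum(): print(k,q.sum(),"rmin",r[q].min().round(3),"zmax",P[q,2].max().round(3))
print(robot.get_obs()["joint_positions"])
E
```

```text
-180 45 rmin 0.129 zmax 0.064
-105 245 rmin 0.092 zmax 0.09
-90 431 rmin 0.086 zmax 0.089
-75 130 rmin 0.091 zmax 0.089
-45 119 rmin 0.139 zmax 0.088
-30 166 rmin 0.125 zmax 0.091
-15 331 rmin 0.12 zmax 0.092
0 188 rmin 0.12 zmax 0.09
15 167 rmin 0.125 zmax 0.089
30 116 rmin 0.139 zmax 0.091
60 28 rmin 0.154 zmax 0.078
75 28 rmin 0.154 zmax 0.075
165 58 rmin 0.129 zmax 0.063
[1.13955000e-01 3.34515597e-01 1.34964843e+00 3.52184921e-04
 1.46792932e+00 1.44918273e+00]
```

The jar's edge is only 86 mm away, in line with the gripper's wide axis. Turning the tool by -45° points that axis into free space.

{"name": "carry_out", "arguments": {"steps": [[[0,0,-0.03],0,1],[[0,0,-0.03],-1,1],[[0,0,-0.03],-2,1],[[0,0,-0.03],-3,1],[[0,0,-0.03],-4,1],[[0,0,-0.03],-4.5,1],[[0,0,0],-4.5,1],[[0,0,0.015],-4.5,1],[[0,0,0.015],-4.5,1]]}}

```text
time: 8.35
tool_pos: [0.6208, 0.1283, 0.059]
ee_rot: [-3.139, 0.002, 1.021]
wrist_force: [-0.4, -0.5, -0.3]
width: 0.0005
finger_force: 0.0
```

{"name": "carry_out", "arguments": {"steps": [[[0,0,0.008],0,1],[[0,0,0.013],0,1],[[0,0,0.017],0,1],[[0,0,0.021],0,1],[[0,0,0.025],0,1],[[0,0,0.028],0,1],[[0,0,0.03],0,1],[[0,0,0.03],0,1],[[0,0,0.03],0,1]]}}

```text
time: 9.48
tool_pos: [0.6223, 0.1283, 0.0318]
ee_rot: [3.14, -0.001, 1.021]
wrist_force: [-1.7, -0.1, 5.9]
width: 0.0004
finger_force: 3.2
```

5.9 N at z 0.0318 means bar is at its stop. I'll lift clear and check.

{"name": "carry_out", "arguments": {"steps": [[[0,0,-0.02],0,1],[[0,0,-0.07],0,1],[[0,0,-0.12],0,1],[[0,0,-0.17],0,1],[[0,0,-0.17],0,1],[[0,0,-0.17],0,1],[[0,0,-0.17],0,1]]}}

```text
time: 10.35
tool_pos: [0.6206, 0.1281, 0.1978]
ee_rot: [-3.138, 0.003, 1.021]
wrist_force: [1.3, -0.3, -0.6]
width: 0.0004
finger_force: 0.0
```

```bash
python3 - <<'E'
from bench import robot
import cv2
from h import *
s=robot.snapshot("side");cv2.imwrite("pics/s4.png",s["image"][:,:,::-1])
b=dict(np.load("side0.npz"))
keys(s,dict(round=(319,216),square=(278,140),bar=(361,172),cross=(322,310)),.036)
o=robot.get_obs();print(o["tool_pos"],o["wrist_force"])
E
```

```text
round px [318.3 212.3] xy [ 0.4925 -0.0224] rect [493.3 -21.1] [50.5 40.9] 80.7 depthz [ 0.492 -0.024  0.038]
square px [278.  137.8] xy [0.4392 0.2741] rect [439.7 273.8] [44.3 56.9] 2.3 depthz [0.439 0.276 0.035]
bar none [11 32 89]
cross px [321.8 308.8] xy [ 0.4554 -0.2671] rect [ 455.7 -265.9] [59.3 62.6] 26.7 depthz [ 0.454 -0.276  0.049]
[0.62071995 0.12810677 0.19785973] [-0.42197096 -0.32947316 -0.36790017]
```

View pics/s4.png

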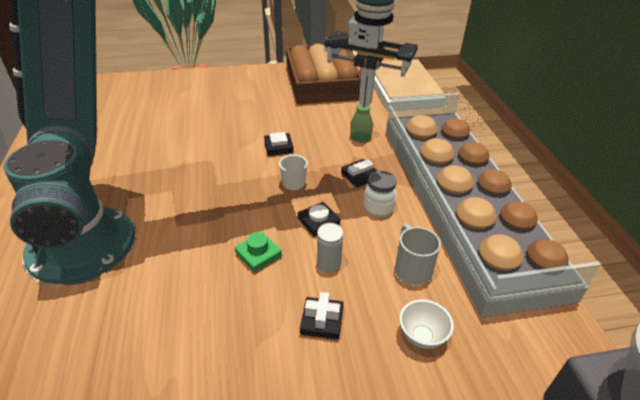

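The picture shows round (318,212), square (278,138) and bar (361,167) all down, and the cross (322,308) still up. Nothing has moved and the arm is clear, so I'll hand in.

```bash
python3 -c "
from bench import robot
print(robot.close_job())"
```

```text
the job is handed in; nothing more can be done
None
```

I pressed the round, square and bar keys in that order, each to its bottom stop at 6–7 N, left the cross key up and nothing else visibly moved, and handed the job in; no verdict came back.

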